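# Stack the spacer and top plate on the dish carousel

## Task

Fit the second tier of the dish carousel: put the tall grey spacer sleeve over the spindle so that it stands on the foot, and only then put the round aluminium plate over the spindle, hub upwards, so that it lies level on the sleeve. Lower both parts gently instead of dropping them on, and keep the short sleeve away from the carousel.

Things in the scene. Friction and masses are not known exactly. Their poses are not given: they have to be found in the camera images.
- carousel: Fixed dish carousel: round grey foot, 170 mm across, 20 mm high, with an upright 14 mm steel spindle in its centre whose blunt cone tip ends 96 mm above the bench. Three covered glass dishes (41 mm across, 13 mm high, centres 58 mm from the spindle) are fixed on the foot. Origin on the spindle axis at the foot's underside (bench level); z up along the spindle.
- tall_sleeve: The tall spacer sleeve: a plain grey plastic tube, 42 mm outside diameter, 28 mm bore, 50 mm tall, standing upright and loose on the bench, 60 g or so. It fits loosely over the spindle. Origin at the centre of its lower end, z up along its axis.
- short_sleeve: The short sleeve, not wanted in this job: same grey plastic, 42 mm outside and 28 mm bore as the tall one, but only 20 mm tall, standing loose on the bench. Origin at the centre of its lower end, z up.
- top_plate: Loose round aluminium plate, 110 mm across, 5 mm thick, six dark marks on top; its hub, a tube of 38 mm outside diameter, rises 25 mm above the plate (30 mm above the underside). A 28 mm bore runs through hub and plate. It lies on the bench hub up, about 150 g; take it by the hub. Origin at the centre of its underside, z up through the hub.
There are look-alikes about, which are no part of the job. There is more than one size of the top_plate; the job needs the smallest.

How it is judged (in metres and radians):
On the way:
1. the tall sleeve stands on the foot round the spindle, let go, with the top plate still away from the carousel (horizontal distance between tall_sleeve and carousel below 0.012 m and z of tall_sleeve in the frame of carousel between 0.015 and 0.025 m and angle between tall_sleeve's own z axis and vertical below 0.12 rad and linear speed of tall_sleeve below 0.03 m/s and contact force between tall_sleeve and the fingers below 0.1 N and horizontal distance between top_plate and carousel above 0.08 m), for 0.2 s.
At the end, for the whole second after the job is handed in: Tall sleeve round the spindle with its lower end at 20 mm above the bench, top plate hub up on it with its underside at 70 mm (each within 5 mm, 12 mm off axis, 7 degrees), both at rest; short sleeve more than 90 mm from the spindle (horizontal distance between each of tall_sleeve, top_plate and carousel below 0.012 m and z of tall_sleeve in the frame of carousel between 0.015 and 0.025 m and angle between each of tall_sleeve, top_plate's own z axis and vertical below 0.12 rad and z of top_plate in the frame of carousel between 0.065 and 0.075 m and linear speed of each of tall_sleeve, top_plate below 0.03 m/s and horizontal distance between short_sleeve and carousel above 0.09 m); the robot touches nothing.
It fails at once if the tall sleeve is dropped or rammed on (faster than 0.7 m/s within 30 mm of the spindle axis) (horizontal distance between tall_sleeve and carousel below 0.03 m and linear speed of tall_sleeve above 0.7 m/s).
It fails at once if the top plate is dropped or rammed on (faster than 0.7 m/s within 30 mm of the spindle axis) (horizontal distance between top_plate and carousel below 0.03 m and linear speed of top_plate above 0.7 m/s).
It also fails if it takes over 54 s, if anything falls off the work surface, if the arm or the gripper's body presses on something with over 40 N, if the wrist force passes 120 N, or if a joint passes its speed limit or range.

## Robot

A 6-joint arm with a two-finger parallel gripper is mounted at the origin on the work surface. World frame = base frame: x ahead of the robot, y to its left, z up, the work surface at z = 0. Lengths are in mm, angles in rad, forces in N, time in s.
With the tool pointing down it reaches from about 300 to 775 mm from the base axis. Payload 14.6 kg.
Tool frame: the origin (TCP) lies midway between the tips of the shut fingers; the grasp point (between the pads) lies 19 mm behind it; y points along the fingers, z is the direction in which the jaws open and shut, and the axes are right-handed (so a half turn about y gives the same grasp; the last joint's range is limited). The gripper opens to 94 mm and grips with 3 to 60 N. Pads are 16 mm wide; open, the fingers measure 119 mm over their backs; the gripper's body (75 mm by 177 mm) begins 78 mm behind the grasp point.
Start: joints at [-1.175, 0.3, 1.521, -0, 1.321, -0.067], TCP at [245.542, -492.136, 205.446] pointing down, gripper open.
Joint ranges: [-3.03, 3.03], [-0.79, 2.21], [0.23, 2.52], [-1.04, 4.18], [0, 3.07], [-2.55, 2.55]. Speed limits (rad/s): [2.22, 2.22, 2.57, 3.14, 3.14, 3.14].

## Interface

Orientations are given as [roll, pitch, yaw] about the fixed x, y, z axes, in that order (R = Rz(yaw) Ry(pitch) Rx(roll)).
In Python, from cell import manip gives the robot as it stands.
- The arm moves only by the tool play_rows, never from a script. Its argument "series" is a list of rows, each a list of 3 entries, a list of its own where there are three numbers: the shift along the tool's x, y, z in m, then the turn about the tool's y in rad, then the closure, from 0 (fully open) to 1 (shut). In form: [[[dx, dy, dz], twist, grip], ...]. A call has 1 to 20 rows; each row is the pose to reach, as a shift and turn from the pose measured when the call began, along the tool's axes at that moment; what a row does not reach only later rows make up. A row lasts 1/10 s, in which the tool goes at most 50 mm and 8.59 degrees, less where a joint would pass 70% of its speed; a pose out of reach is approached as far as the arm can. A call with a gripper value outside its range is refused whole. The fingers move at their own pace and stop on an object; "squeeze" is the grip in N (left out, the last holds). Time passes only in rows, so rows that repeat a pose let the fingers close. It gives the time, the measured TCP pose, the force and the opening at its end, in the units of the state.
- manip.read_state(): the state, without advancing time (a new reading comes with each control period).
- manip.camera(name): name is "side" or "top"; returns the picture (480x640x3 uint8, red, green, blue); there is no depth.
- manip.camera_params(name): a dict with "K" (3x3 intrinsics, pixels), "dist_coeffs" ([k1, k2, p1, p2, k3] as OpenCV has them; the pictures are not rectified), "rvec" (rotation vector, rad) and "tvec" (3), from world to camera coordinates, as OpenCV has them. Camera axes: x right, y down, z forward; pixel columns grow to the right and rows downward; lengths in mm; the calibration is good to about 2 mm. A picture is of the moment at which its call begins. camera_params takes no time and is no camera call.
- manip.sign_off(): hands the job in, once; it reports no verdict.
The state is a dict: "clock": time; "joints": joint angles; "qd": joint speeds; "effort": joint torques, N m; "eef_pos": TCP position; "eef_rot": TCP orientation; "wrist_force": force on the tool from outside, world axes, zero at the start; "moment": the same for the moment, N m; "finger_gap": finger opening in mm.
Only numpy, scipy, OpenCV 4.12 (cv2) and the standard library are available. Lean on these libraries where they do the work, as an engineer would, in place of code of your own. Each camera call takes 0.05 s, during which the arm holds its last target. There are 200 camera calls.

## Working session

There is one attempt and no reset: what is moved stays moved. The work goes in short steps, Python scripts to look and compute and a tool call to move; the robot and the scene stay as the last step left them, time stands still between calls to the robot, and variables do not carry over. Pictures are saved under pics/ and viewed, about 8 in all and at most 12, crops included, and the job is handed in when it is done.

Besides the shell and the picture viewer there is one more tool, called after "Emit:" as name([rows], argument=value, ...), one row to a line, values as JSON. play_rows: Moves the arm, as the interface text tells. Its arguments: {"type":"object","properties":{"series":{"type":"array","items":{"type":"array"}},"squeeze":{"type":"number"}},"required":["series"]}

```bash
mkdir -p pics; cat > h.py <<'E'
import numpy as np, cv2
from cell import manip
def snap(n,f):
    im=manip.camera(n); cv2.imwrite(f,im[:,:,::-1]); return im
def ray(n,px):
    p=manip.camera_params(n); K=np.array(p["K"],float); d=np.array(p["dist_coeffs"],float)
    R=cv2.Rodrigues(np.array(p["rvec"],float))[0]; t=np.array(p["tvec"],float).ravel()
    u=cv2.undistortPoints(np.array([[px]],float),K,d).ravel()
    return -R.T@t, R.T@np.array([u[0],u[1],1])
def at(n,px,z):
    c,r=ray(n,px); return c+r*(z-c[2])/r[2]
def proj(n,P):
    p=manip.camera_params(n)
    return cv2.projectPoints(np.array(P,float).reshape(-1,1,3),np.array(p["rvec"],float),np.array(p["tvec"],float),np.array(p["K"],float),np.array(p["dist_coeffs"],float))[0].reshape(-1,2)
E
python3 - <<'E'
from h import *
snap("top","pics/t0.png");snap("side","pics/s0.png")
for n in("top","side"): print(n,ray(n,(320,240)))
print(manip.read_state())
E
```

```text
top (array([434.44517076, -91.13524688, 989.09503272]), array([ 0.06902734, -0.02381494, -0.99740052]))
side (array([ 447.47100454, 1015.62231919, 1156.8145366 ]), array([ 0.01013151, -0.71713494, -0.6973193 ]))
{'clock': 0.1, 'joints': array([-1.17458567e+00,  3.00385931e-01,  1.52154035e+00, -5.44895948e-06,
        1.32073860e+00, -6.66010691e-02]), 'qd': array([-0.00021289, -0.000141  , -0.00102533, -0.00073121, -0.00045692,
        0.00025938]), 'effort': array([ 2.16499975e-03, -5.32634532e+01, -3.53283226e+01,  7.09803100e-02,
        2.34612718e-02, -6.41365727e-05]), 'eef_pos': array([ 245.45306049, -491.90665981,  204.95028808]), 'eef_rot': array([-1.57186653e+00,  6.60927981e-05, -2.67877961e+00]), 'wrist_force': array([ 0.97469445, -0.41680193,  0.58074677]), 'moment': array([0.00579523, 0.00308633, 0.02472238]), 'finger_gap': 94.2539992434797}
```

View pics/t0.png

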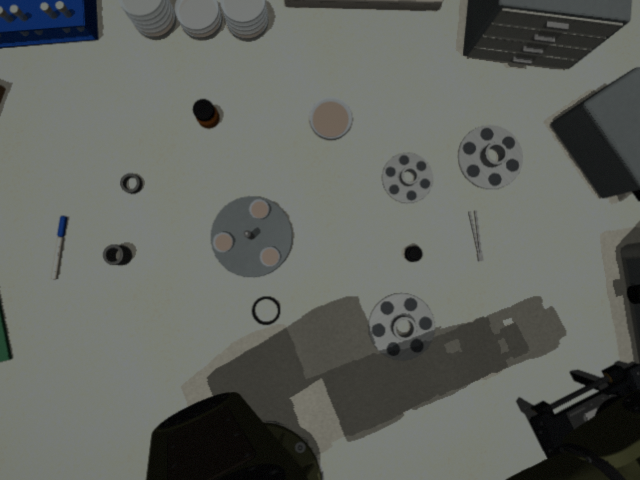

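View pics/s0.png

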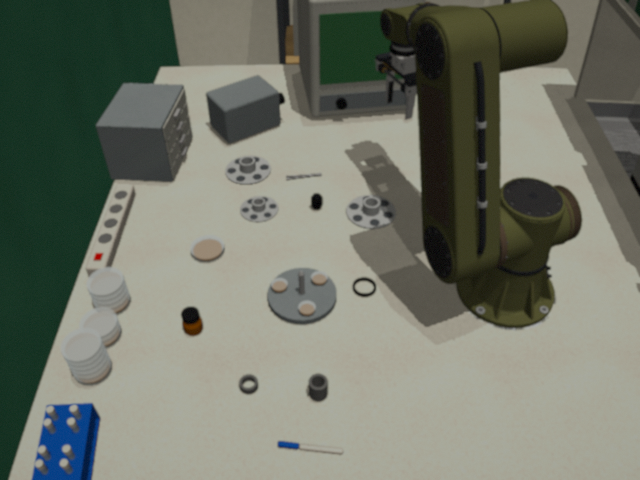

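Top view:
- Plates are at (407,177), (490,157) and (402,324). The one at (407,177) is clearly the smallest.
- Sleeves are at (117,254), which looks tall, and (131,183), which looks short.
- The carousel is at (251,236), and there is a loose dark ring at (266,310).

I'll confirm these in an enlarged composite.

```bash
python3 - <<'E'
from h import *
t=cv2.imread("pics/t0.png")
def c(x,y,w,h,s): return cv2.resize(t[y:y+h,x:x+w],None,fx=s,fy=s,interpolation=cv2.INTER_CUBIC)
a=np.vstack([c(90,160,60,60,5),c(90,225,60,60,5)])[:600]
b=np.vstack([c(375,145,80,60,5),c(215,205,80,60,5)])
cv2.imwrite("pics/c0.png",np.hstack([a,b]))
for nm,px,z in [("tallbot",(119,254),0),("plate",(407.5,177),5),("p2",(490,157),5),("p3",(402,324),5),("foot",(251.5,236.5),20)]: print(nm,at("top",px,z).round(1))
E
```

```text
tallbot [467.5 309.    0. ]
plate [ 640.1 -300.1    5. ]
p2 [ 686.7 -478.6    5. ]
p3 [ 328.3 -288.8    5. ]
foot [506.9  28.1  20. ]
```

View pics/c0.png

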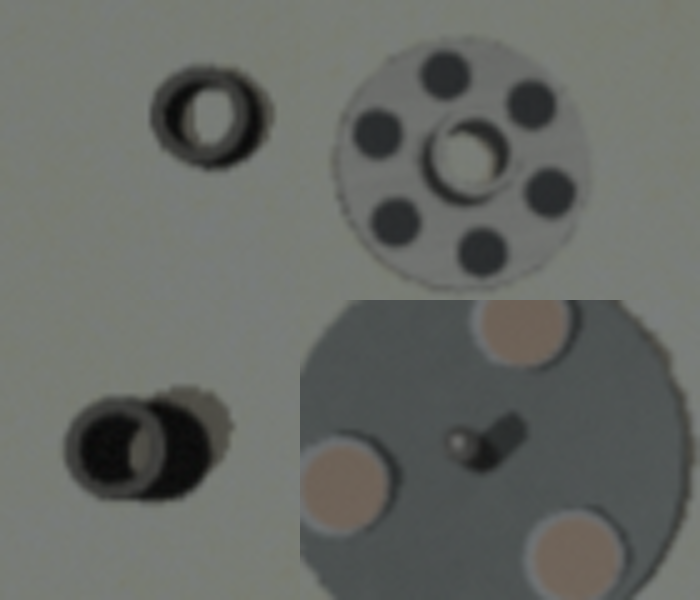

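```bash
cat >> h.py <<'E'
def delta(T):
    s=manip.read_state(); from scipy.spatial.transform import Rotation as Ro
    R=Ro.from_euler("xyz",s["eef_rot"]).as_matrix(); return (R.T@(np.array(T)-s["eef_pos"])/1000).round(4)
E
python3 - <<'E'
from h import *
S=at("top",(112.4,254.2),50);P=at("top",(407.1,177.4),5);T=at("top",(247,233.2),96);D=at("top",(250.8,235.5),33)
print(S,P,T,D)
for q in (S,P,T,D): print(proj("side",[q]))
H=at("top",(407.7+.2,176.9),30);print("hub",H)
s=cv2.imread("pics/s0.png")
c=lambda x,y:cv2.resize(s[y:y+60,x:x+80],None,fx=5,fy=5,interpolation=cv2.INTER_CUBIC)
cv2.imwrite("pics/c1.png",np.vstack([np.hstack([c(280,350),c(220,180)]),np.hstack([c(262,265),c(210,350)])]))
print(delta([S[0],S[1],150]))
E
```

```text
[465.27881436 301.94354947  50.        ] [ 639.23677054 -299.27475093    5.        ] [507.39693992  27.47659213  96.        ] [507.92297973  27.96898246  33.        ]
[[317.35746855 381.11023799]]
[[258.57347048 207.82619928]]
[[300.64009577 270.53298602]]
[[301.14686736 288.44002847]]
hub [ 635.11565548 -295.66139701   30.        ]
[-0.5511  0.0556 -0.6121]
```

View pics/c1.png

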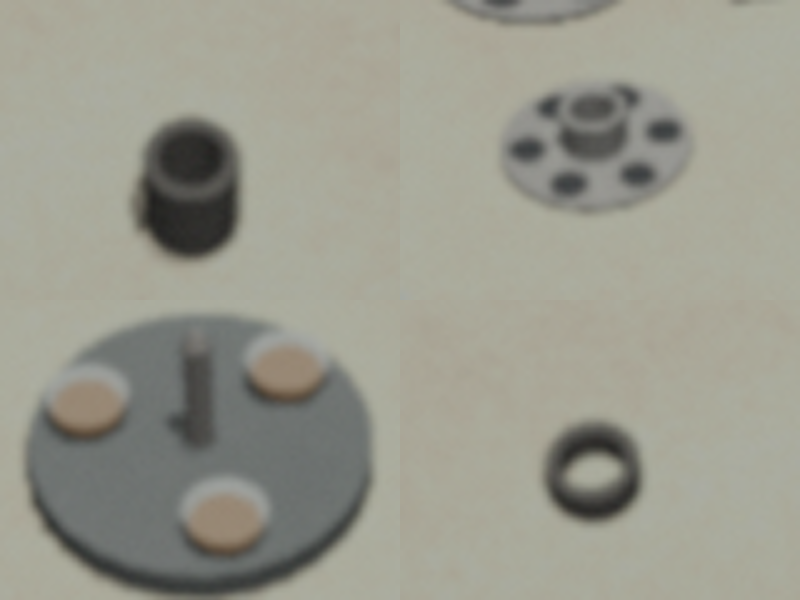

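The side crop agrees with the top-view positions to within about 1 px. The sleeve top is at (318,381), clearly taller than the short one at (329,444). The smallest plate is at (259,208), hub up, and the spindle tip is at (301,271). Next I move above the tall sleeve.

Emit:
play_rows([
  [[-0.551,0.03,-0.612],0,0],
  [[-0.551,0.03,-0.612],0,0],
  [[-0.551,0.03,-0.612],0,0],
  [[-0.551,0.03,-0.612],0,0],
  [[-0.551,0.03,-0.612],0,0],
  [[-0.551,0.03,-0.612],0,0],
  [[-0.551,0.03,-0.612],0,0],
  [[-0.551,0.03,-0.612],0,0],
  [[-0.551,0.03,-0.612],0,0],
  [[-0.551,0.03,-0.612],0,0],
  [[-0.551,0.03,-0.612],0,0],
  [[-0.551,0.03,-0.612],0,0],
  [[-0.551,0.03,-0.612],0,0],
  [[-0.551,0.03,-0.612],0,0],
  [[-0.551,0.055,-0.612],0,0],
  [[-0.551,0.055,-0.612],0,0],
  [[-0.551,0.055,-0.612],0,0],
  [[-0.551,0.055,-0.612],0,0],
  [[-0.551,0.055,-0.612],0,0],
  [[-0.551,0.055,-0.612],0,0],
], squeeze=15)

```text
clock: 2.1
eef_pos: [465.2, 300.9, 150.9]
eef_rot: [-1.572, 0.0, -2.68]
wrist_force: [-0.0, -0.7, -0.4]
finger_gap: 93.9
```

```bash
python3 - <<'E'
from h import *
s=manip.read_state();print(s["clock"],s["joints"].round(2),s["eef_pos"],s["eef_rot"],delta([465.3,302,25]))
E
```

```text
2.1 [0.51 0.36 1.57 0.   1.21 1.62] [465.23375276 300.86948512 150.90872127] [-1.57169067e+00  1.82381054e-04 -2.67952715e+00] [-0.0005  0.1259 -0.0009]
```

Emit:
play_rows([
  [[-0.0005,0.04,-0.001],0,0],
  [[-0.0005,0.075,-0.001],0,0],
  [[-0.0005,0.1,-0.001],0,0],
  [[-0.0005,0.115,-0.001],0,0],
  [[-0.0005,0.126,-0.001],0,0],
  [[-0.0005,0.126,-0.001],0,0],
  [[-0.0005,0.126,-0.001],0,1],
  [[-0.0005,0.126,-0.001],0,1],
  [[-0.0005,0.126,-0.001],0,1],
  [[-0.0005,0.126,-0.001],0,1],
  [[-0.0005,0.126,-0.001],0,1],
  [[-0.0005,0.126,-0.001],0,1],
  [[-0.0005,0.126,-0.001],0,1],
  [[-0.0005,0.126,-0.001],0,1],
  [[-0.0005,0.126,-0.001],0,1],
  [[-0.0005,0.126,-0.001],0,1],
])

```text
clock: 3.7
eef_pos: [465.2, 302.1, 24.9]
eef_rot: [-1.572, 0.0, -2.679]
wrist_force: [-0.9, -0.8, 0.6]
finger_gap: 41.5
```

Emit:
play_rows([
  [[0,-0.01,0],0,1],
  [[0,-0.03,0],0,1],
  [[0,-0.06,0],0,1],
  [[0,-0.09,0],0,1],
  [[0,-0.125,0],0,1],
  [[0,-0.125,0],0,1],
])

```text
clock: 4.3
eef_pos: [466.8, 302.9, 155.2]
eef_rot: [-1.572, 0.008, -2.679]
wrist_force: [0.4, 0.5, -0.8]
finger_gap: 41.7
```

```bash
python3 - <<'E'
from h import *
s=manip.read_state();print(s["eef_pos"],s["finger_gap"],s["wrist_force"],delta([507.5,27.8,150]))
E
```

```text
[466.83260281 302.9419574  155.23093588] 41.74085079994668 [ 0.37506122  0.45312029 -0.7990161 ] [0.0863 0.0042 0.2644]
```

Emit:
play_rows([
  [[0.013,0,0.04],0,1],
  [[0.026,0,0.08],0,1],
  [[0.039,0,0.12],0,1],
  [[0.052,0,0.16],0,1],
  [[0.065,0,0.2],0,1],
  [[0.075,0,0.23],0,1],
  [[0.082,0,0.25],0,1],
  [[0.086,0,0.264],0,1],
  [[0.086,0,0.264],0,1],
  [[0.086,0,0.264],0,1],
  [[0.086,0,0.264],0,1],
  [[0.086,0,0.264],0,1],
])

```text
clock: 5.5
eef_pos: [507.5, 29.1, 154.2]
eef_rot: [-1.572, 0.008, -2.678]
wrist_force: [0.4, 0.2, -0.6]
finger_gap: 42.0
```

```bash
python3 - <<'E'
from h import *
s=manip.read_state();print(s["eef_pos"],s["eef_rot"],delta([507.5,27.8,46]))
a=snap("side","pics/s1.png")[195:345,220:420]; b=snap("top","pics/t1.png")[165:315,150:350]
cv2.imwrite("pics/c2.png",cv2.resize(np.hstack([a,b])[:,:,::-1],None,fx=2,fy=2,interpolation=cv2.INTER_CUBIC))
E
```

```text
[507.48077874  29.14671357 154.16046192] [-1.57219203  0.00795697 -2.67830764] [0.0014 0.1082 0.0014]
```

View pics/c2.png

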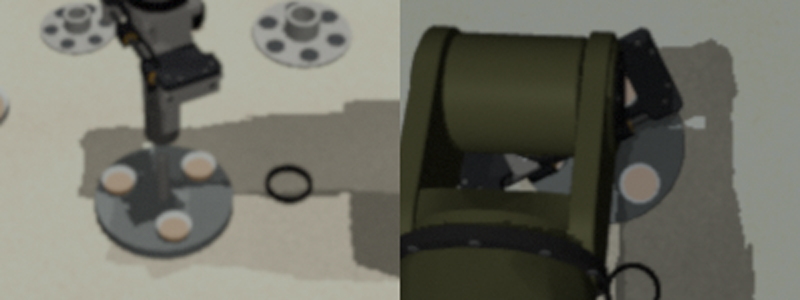

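The crop shows the sleeve held upright, its lower end at side pixel (301,261), directly over the spindle tip. Now I lower it gently.

Emit:
play_rows([
  [[0.001,0.015,0.001],0,1],
  [[0.001,0.03,0.001],0,1],
  [[0.001,0.045,0.001],0,1],
  [[0.001,0.06,0.001],0,1],
  [[0.001,0.075,0.001],0,1],
  [[0.001,0.085,0.001],0,1],
  [[0.001,0.093,0.001],0,1],
  [[0.001,0.099,0.001],0,1],
  [[0.001,0.103,0.001],0,1],
  [[0.001,0.106,0.001],0,1],
  [[0.001,0.107,0.001],0,1],
  [[0.001,0.108,0.001],0,1],
  [[0.001,0.109,0.001],0,1],
  [[0.001,0.109,0.001],0,1],
])

```text
clock: 7.0
eef_pos: [507.8, 28.1, 45.2]
eef_rot: [-1.572, 0.008, -2.679]
wrist_force: [-0.6, -0.7, -0.6]
finger_gap: 41.4
```

Emit:
play_rows([
  [[0,0.001,0],0,1],
  [[0,0.001,0],0,0.9],
  [[0,0.001,0],0,0.4],
  [[0,0.001,0],0,0.2],
  [[0,0.001,0],0,0],
  [[0,0.001,0],0,0],
  [[0,0.001,0],0,0],
  [[0,0.001,0],0,0],
  [[0,0.001,0],0,0],
  [[0,-0.02,0],0,0],
  [[0,-0.06,0],0,0],
  [[0,-0.1,0],0,0],
  [[0,-0.12,0],0,0],
  [[0,-0.12,0],0,0],
  [[0,-0.12,0],0,0],
  [[0,-0.12,0],0,0],
])

```text
clock: 8.6
eef_pos: [506.4, 27.5, 163.8]
eef_rot: [-1.573, 0.006, -2.679]
wrist_force: [1.0, 0.5, 0.0]
finger_gap: 93.8
```

```bash
python3 - <<'E'
from h import *
s=manip.read_state();print(s["eef_pos"],s["eef_rot"],delta([638.5,-298.5,140]))
E
```

```text
[506.41524319  27.49109502 163.75667028] [-1.57311654  0.00608393 -2.67859955] [0.0276 0.0228 0.3507]
```

Emit:
play_rows([
  [[0.0275,0,0.35],0,0],
  [[0.0275,0,0.35],0,0],
  [[0.0275,0,0.35],0,0],
  [[0.0275,0,0.35],0,0],
  [[0.0275,0,0.35],0,0],
  [[0.0275,0,0.35],0,0],
  [[0.0275,0,0.35],0,0],
  [[0.0275,0.023,0.35],0,0],
  [[0.0275,0.023,0.35],0,0],
  [[0.0275,0.023,0.35],0,0],
  [[0.0275,0.023,0.35],0,0],
  [[0.0275,0.023,0.35],0,0],
  [[0.0275,0.023,0.35],0,0],
])

```text
clock: 9.9
eef_pos: [638.4, -297.3, 140.7]
eef_rot: [-1.572, 0.007, -2.678]
wrist_force: [0.0, 0.6, 0.5]
finger_gap: 94.5
```

```bash
python3 - <<'E'
from h import *
s=manip.read_state();print(s["eef_pos"],s["eef_rot"],delta([638.5,-298.5,8.5]))
a=snap("side","pics/s2.png")[230:330,240:360]; b=snap("top","pics/t2.png")
cv2.imwrite("pics/c3.png",cv2.resize(np.hstack([a,b[180:280,200:320]])[:,:,::-1],None,fx=3.3,fy=3.3,interpolation=cv2.INTER_CUBIC))
print(proj("side",[[507.5,27.8,70]]),proj("top",[[507.5,27.8,70]]))
E
```

```text
[ 638.44746503 -297.33539542  140.72015169] [-1.57222846  0.00668602 -2.67786657] [0.0014 0.1322 0.0013]
[[300.89913634 278.09484538]] [[248.5688408 234.2441658]]
```

View pics/c3.png

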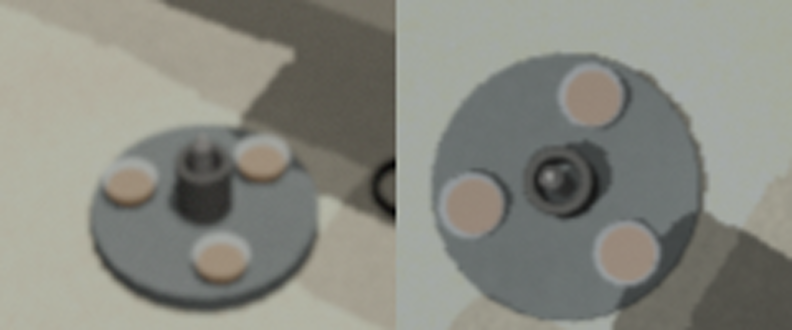

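The sleeve stands upright round the spindle: top rim at (250,235) in the top view and (301,279) in the side view, within 1–2 px of the expected spot. Next I descend on the plate hub.

Emit:
play_rows([
  [[0.0014,0.04,0.001],0,0],
  [[0.0014,0.075,0.001],0,0],
  [[0.0014,0.1,0.001],0,0],
  [[0.0014,0.115,0.001],0,0],
  [[0.0014,0.125,0.001],0,0],
  [[0.0014,0.13,0.001],0,0],
  [[0.0014,0.132,0.001],0,0],
  [[0.0014,0.132,0.001],0,0],
  [[0.0014,0.132,0.001],0,1],
  [[0.0014,0.132,0.001],0,1],
  [[0.0014,0.132,0.001],0,1],
  [[0.0014,0.132,0.001],0,1],
  [[0.0014,0.132,0.001],0,1],
  [[0.0014,0.132,0.001],0,1],
  [[0.0014,0.132,0.001],0,1],
  [[0.0014,0.132,0.001],0,1],
  [[0.0014,0.132,0.001],0,1],
  [[0.0014,0.132,0.001],0,1],
], squeeze=30)

```text
clock: 11.8
eef_pos: [638.2, -298.5, 8.3]
eef_rot: [-1.573, 0.006, -2.678]
wrist_force: [0.8, -0.7, 0.1]
finger_gap: 37.4
```

Emit:
play_rows([
  [[0,-0.005,0],0,1],
  [[0,-0.015,0],0,1],
  [[0,-0.035,0],0,1],
  [[0,-0.065,0],0,1],
  [[0,-0.095,0],0,1],
  [[0,-0.125,0],0,1],
  [[0,-0.145,0],0,1],
  [[0,-0.15,0],0,1],
  [[0,-0.15,0],0,1],
  [[0,-0.15,0],0,1],
])

```text
clock: 12.8
eef_pos: [637.0, -298.9, 156.9]
eef_rot: [-1.574, 0.005, -2.678]
wrist_force: [-0.6, -1.1, -2.3]
finger_gap: 37.7
```

```bash
python3 - <<'E'
from h import *
s=manip.read_state();print(s["eef_pos"],s["eef_rot"],s["finger_gap"],delta([507.5,27.8,158]))
E
```

```text
[ 637.01307012 -298.93040108  156.94196508] [-1.5741105   0.00530939 -2.67818907] 37.72498988045726 [-3.020e-02  3.000e-04 -3.502e-01]
```

Emit:
play_rows([
  [[-0.003,0,-0.03],0,1],
  [[-0.006,0,-0.07],0,1],
  [[-0.01,0,-0.11],0,1],
  [[-0.013,0,-0.15],0,1],
  [[-0.016,0,-0.19],0,1],
  [[-0.02,0,-0.23],0,1],
  [[-0.023,0,-0.27],0,1],
  [[-0.026,0,-0.305],0,1],
  [[-0.028,0,-0.33],0,1],
  [[-0.03,0,-0.345],0,1],
  [[-0.03,0,-0.35],0,1],
  [[-0.03,0,-0.35],0,1],
  [[-0.03,0,-0.35],0,1],
  [[-0.03,0,-0.35],0,1],
])

```text
clock: 14.2
eef_pos: [507.7, 26.7, 158.0]
eef_rot: [-1.574, 0.005, -2.679]
wrist_force: [-0.4, -0.4, -0.9]
finger_gap: 37.5
```

```bash
python3 - <<'E'
from h import *
s=manip.read_state();print(s["eef_pos"],s["eef_rot"],s["finger_gap"],delta([507.5,27.8,78.5]))
a=snap("side","pics/s3.png")[200:340,210:400]
a=np.ascontiguousarray(a[:,:,::-1]);a=cv2.resize(a,None,fx=4,fy=4,interpolation=cv2.INTER_CUBIC)
th=np.linspace(0,2*np.pi,60);z=s["eef_pos"][2]-8.4
q=(proj("side",np.c_[507.5+55*np.cos(th),27.8+55*np.sin(th),0*th+z+5])-[210,200])*4
for p in q: cv2.circle(a,tuple(int(v) for v in p),1,(0,0,255),-1)
cv2.imwrite("pics/c4.png",a)
E
```

```text
[507.65356608  26.72934407 158.04164368] [-1.57416385  0.00502828 -2.67928802] 37.51502293066165 [ 0.0001  0.0795 -0.0008]
```

View pics/c4.png

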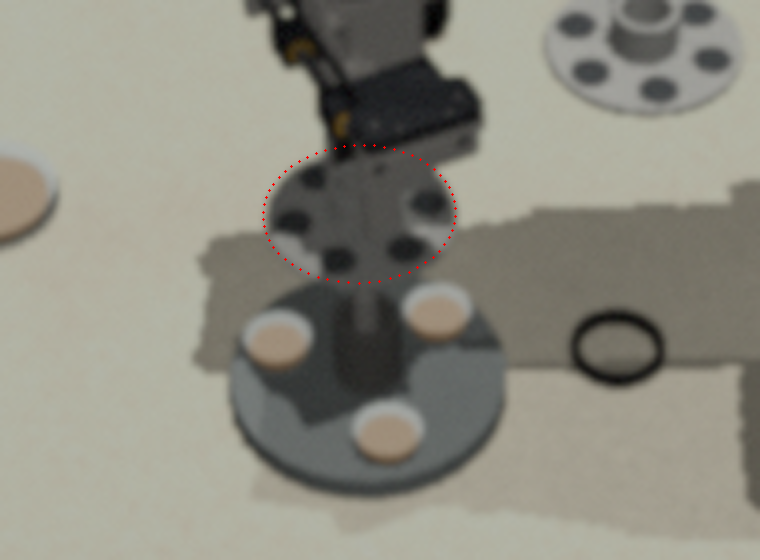

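The plate is held level. Its outline agrees with the predicted circle centred on the spindle, and it's above the tip at crop pixel (368,300). I lower it slowly.

Emit:
play_rows([
  [[0,0.01,-0.001],0,1],
  [[0,0.02,-0.001],0,1],
  [[0,0.03,-0.001],0,1],
  [[0,0.04,-0.001],0,1],
  [[0,0.05,-0.001],0,1],
  [[0,0.058,-0.001],0,1],
  [[0,0.065,-0.001],0,1],
  [[0,0.07,-0.001],0,1],
  [[0,0.074,-0.001],0,1],
  [[0,0.077,-0.001],0,1],
  [[0,0.078,-0.001],0,1],
  [[0,0.079,-0.001],0,1],
  [[0,0.0795,-0.001],0,1],
  [[0,0.0795,-0.001],0,1],
])

```text
clock: 15.65
eef_pos: [507.5, 28.1, 78.7]
eef_rot: [-1.574, 0.005, -2.679]
wrist_force: [0.1, 0.5, -1.3]
finger_gap: 37.7
```

Emit:
play_rows([
  [[0,0.0005,0],0,1],
  [[0,0.001,0],0,1],
  [[0,0.001,0],0,1],
  [[0,0.001,0],0,0.9],
  [[0,0.001,0],0,0.5],
  [[0,0.001,0],0,0.3],
  [[0,0.001,0],0,0],
  [[0,0.001,0],0,0],
  [[0,0.001,0],0,0],
  [[0,0.001,0],0,0],
  [[0,0.001,0],0,0],
  [[0,-0.02,0],0,0],
  [[0,-0.05,0],0,0],
  [[0,-0.09,0],0,0],
  [[0,-0.1,0],0,0],
  [[0,-0.1,0],0,0],
  [[0,-0.1,0.04],0,0],
  [[0,-0.1,0.08],0,0],
  [[0,-0.1,0.12],0,0],
  [[0,-0.1,0.16],0,0],
])

```text
clock: 17.65
eef_pos: [578.5, -116.9, 176.1]
eef_rot: [-1.576, 0.003, -2.679]
wrist_force: [-0.0, 0.7, 0.3]
finger_gap: 94.2
```

Emit:
play_rows([
  [[0,0,0.05],0,0],
  [[0,0,0.1],0,0],
  [[0,0,0.15],0,0],
  [[0,0,0.15],0,0],
  [[0,0,0.15],0,0],
])

```text
clock: 18.15
eef_pos: [644.8, -251.7, 172.2]
eef_rot: [-1.579, 0.001, -2.681]
wrist_force: [-0.9, 0.5, 0.2]
finger_gap: 94.4
```

```bash
python3 - <<'E'
from h import *
s=manip.read_state();print(s["clock"],s["eef_pos"],s["finger_gap"])
th=np.linspace(0,2*np.pi,60);out=[]
for n,(x,y) in (("side",(240,220)),("top",(190,180))):
    a=snap(n,f"pics/{n}4.png")[y:y+110,x:x+120,::-1];a=cv2.resize(np.ascontiguousarray(a),None,fx=3.3,fy=3.3,interpolation=cv2.INTER_CUBIC)
    q=(proj(n,np.c_[507.5+55*np.cos(th),27.8+55*np.sin(th),0*th+75])-[x,y])*3.3
    for p in q: cv2.circle(a,tuple(int(v) for v in p),1,(0,0,255),-1)
    out.append(a)
cv2.imwrite("pics/c5.png",np.hstack(out))
E
```

```text
18.15 [ 644.76080989 -251.65195352  172.22672434] 94.39695173382205
```

View pics/c5.png

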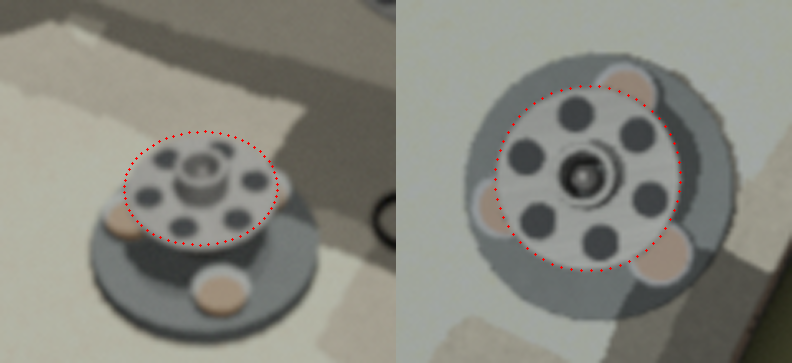

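The plate lies level, and its outline matches the predicted circle at 75 mm in both views: crop centres (201,188) side and (588,178) top. The spindle shows through the hub, so I hand in.

```bash
python3 -c "
from cell import manip
print(manip.sign_off())"
```

```text
the job is handed in; nothing more can be done
None
```

I put the tall sleeve over the spindle and let it go standing on the foot. Then I took the smallest of the three plates by its hub and lowered it, hub up, onto the sleeve. The job was handed in at about 18 s, and sign-off gave no verdict.

- **Sleeve:** with the plate still on the bench, both cameras showed it upright round the spindle. It looked about 2–3 mm off axis in the top view.
- **Plate:** after release, its outline in both views matched a circle drawn at the target position, centred on the spindle with its top face at 75 mm. It looked level.
- **Robot and short sleeve:** the gripper was open and clear, over 300 mm away. I never moved the short sleeve, which stands well clear of the carousel.

No check failed. The wrist force was too noisy to confirm the moment of contact when either part was set down, so I relied on height. The parts' rest was not measured before hand-in.

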